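# Re-set the detector angle of a goniometer photometer

### The job

Set the goniometer photometer up for the next reading: loosen its black clamp lever, swing the detector head round until the red pointer stands on the line of the yellow index clip, and clamp it tight again. With the head clamped, plug the orange filter block fully home into the socket on top of the head, leaving the pointer on the mark, and let go. Leave the blue filter block and everything else standing where it is.

Things in the scene. Friction and masses are not known exactly. Their poses are not given: they have to be found in the camera images.
- pivot (a point): Upright axis (at z = 20 mm) of a goniometer photometer fixed to the bench, with the axes of its base: round grey base 214 mm across, top at z = 20 mm; on it an aluminium turntable 170 mm across, top z = 31 mm, with an arm out to a white detector head. In the middle a fixed cuvette holder, 60 mm across, up to z = 82 mm.
- lamp_top (a point): Centre of the top (z = 84 mm) of the white lamp housing fixed on the base's rim: 70 mm (x, radial) by 56 mm (y), 135 mm from the pivot axis.
- detector (a joint): Angle of turntable, arm and head (rad), range 0 to 1.8: 0 = straight through the beam, opposite the lamp; it grows as the head swings clockwise seen from above. With the clamp loose about 2 N at the head swings it and it stays where it is left; with the clamp fully tight it takes about 17 N.
- socket (a point): Centre of the socket's mouth in the flat top (z = 92 mm) of the detector head, 116 mm from the pivot axis. x radially outward, z up. Socket 30 mm (x) by 36 mm (y), 32 mm deep, 3 mm chamfers. The head is a box 60 mm (x) by 70 mm (y), z = 38 to 92 mm, overhanging the base; its flat +y and -y sides can be pushed.
- pointer_tip (a point): Tip of the red pointer on the turntable, 100 mm from the pivot axis, 90 deg counter-clockwise (seen from above) from the arm; it runs over the white scale ring of the base.
- index_mark (a point): The angle mark: the black line on the yellow index clip (11 mm wide, up to z = 24 mm) fixed on the rim of the base. The point is where the pointer tip stands when exactly on the mark (100 mm from the pivot axis).
- clamp (a joint): Angle of the black clamp lever (rad): 0 = loose stop, 1.4 = fully tight stop. It tightens clockwise seen from above. Its screw presses a brake shoe on the turntable: free below about 0.6, firm above 1.1. Pushed at the grip it takes about 5 N loose, growing to about 8 N at the tight end; it stays where it is left.
- lever_axis (a point): Point on the upright axis about which the clamp lever turns, at the height of lever_grip (z = 75 mm).
- lever_grip (a point): Point on the clamp lever's centre line, 66 mm from its axis, z = 75 mm. The lever is a round bar 14 mm thick rising gently from its hub (z = 60 mm) to a 20 mm ball at its end (76 mm out, z = 78 mm). Below the grip there are only the bench and the edge of the base. A finger can push it sideways.
- filter_amber_center (a point): Centre (half-way up) of the plug-in filter block with orange band and windows, 74 mm tall, upright. Upper part black, 36 mm (x) by 46 mm (y), 44 mm tall; below it the plug, 28 mm (x) by 34 mm (y), 30 mm long, which fits the socket either way round, x along the socket's x. Home, its shoulder rests on the head and this point is 7 mm above the socket's mouth. 80 to 150 g.
- filter_blue_center (a point): Centre of the other filter block, the same shape with blue band and windows; not wanted today.
- reagent_e: Bystander: brown reagent bottle with a yellow screw cap, 44 mm across, 90 mm tall; origin at the centre of its underside.
- reagent_c: Bystander: white reagent bottle with a red screw cap, 55 mm across, 125 mm tall; origin at the centre of its underside.
- cuvette_box: Bystander: pale grey lidded box, 54 x 80 x 34 mm; origin at the centre of its underside.
- beaker: Bystander: small clear plastic beaker, 51 mm across, 52 mm tall; origin at the centre of its underside.
- dropper: Bystander: small white bottle, 26 mm across, 68 mm tall; origin at the centre of its underside.
Not all that is in view belongs to the job. Leave any purple look-alike of the part that bears filter_amber_center alone.

How it is judged:
By the outcome, as a careful person would: the job done as asked, in the order asked, and still so for the second after the job is handed in, with the robot touching nothing.
It also fails if it takes over 72 s, if anything falls off the work surface, if the arm or the gripper's body presses on something with over 40 N, if the wrist force passes 120 N, or if a joint passes its speed limit or range.

### The arm

A 6-joint arm with a two-finger parallel gripper is mounted at the origin on a cart in front of the work surface, level with it; the furniture and walls round the work are solid. World frame = base frame: x ahead of the robot, y to its left, z up, the work surface at z = 0. Lengths are in m, angles in degrees, forces in N, time in s.
With the tool pointing down it reaches from about 0.325 to 0.85 m from the base axis. Payload 15.5 kg.
Tool frame: the origin (TCP) lies at the very end of the fingers, on their centre line; the grasp point (between the pads) lies arm.grip_depth behind it (arm.grip_depth is the distance from the TCP to the grasp point, in m); z points along the fingers, y is the direction in which the jaws open and shut (so a half turn about z gives the same grasp; the last joint's range is limited). The gripper opens to 91 mm and grips with 3 to 60 N. Pads are 32 mm wide; open, the fingers measure 118 mm over their backs; the gripper's body (76 mm by 178 mm) begins 60 mm behind the grasp point.
Start: joints at [-77.951, 28.281, 77.091, -0, 74.628, -5.472], TCP at [0.188, -0.596, 0.214] pointing down, gripper open.
Joint ranges: [-166.48, 166.48], [-47.26, 123.95], [12.59, 153.08], [-70.14, 250.14], [6.76, 159.57], [-176.63, 176.63]. Speed limits (degrees/s): [108.29, 108.29, 147.25, 172.46, 172.46, 172.46].

### API

Orientations are given as a 3x3 rotation matrix whose columns are the frame's x, y, z axes.
In Python, from rig import arm gives the robot as it stands. Calls block until the motion is done:
- arm.move_to(position, orientation): joint-space move of the TCP to a pose.
- arm.move_l(position, orientation=None, feed=0.15): straight line of the TCP; orientation=None keeps the orientation; feed is the mean speed in m/s.
- arm.move_joints(angles): joint-space move.
- arm.grip(opening): finger opening in m; the grip force is fixed at half the most; returns when the fingers have stopped.
- arm.sleep(seconds).
- arm.solve_ik(position, orientation): joint angles nearest the present ones, or None.
- arm.snapshot(name): name is "side" or "top" or "wrist"; returns the picture (420x560x3 uint8, red, green, blue); there is no depth.
- arm.get_calibration(name): a dict with "intrinsics" (3x3 intrinsics, pixels), "cam_to_world" (4x4, takes a point from camera to world coordinates). Camera axes: x right, y down, z forward; pixel columns grow to the right and rows downward; lengths in m; the calibration is good to about 2 mm. A picture is of the moment at which its call begins: read the wrist's pose just before it. get_calibration takes no time and is no camera call; for the wrist camera it gives the pose at the moment of the call.
A pose or a line that the arm cannot do raises arm.Unreachable and nothing moves.
- arm.sign_off(): hands the job in, once; it reports no verdict.
Readings, each from a call of its own:
- arm.current_t(): time.
- arm.current_joint_positions(): joint angles.
- arm.current_dq(): joint speeds.
- arm.current_tau(): joint torques, N m.
- arm.current_ee_pos(): TCP position.
- arm.current_tool_rot(): TCP orientation.
- arm.current_force(): force on the tool from outside, world axes, zero at the start.
- arm.current_torque(): the same for the moment, N m.
- arm.current_width(): finger opening in m.
Only numpy, scipy, OpenCV 4.12 (cv2) and the standard library are available. Lean on these libraries where they do the work, as an engineer would, in place of code of your own. Each camera call takes 0.05 s, during which the arm holds its last target.

## Working session

There is one attempt and no reset: what is moved stays moved. The work goes in short steps, each a Python script; the robot and the scene stay as the last script left them, time stands still between calls to the robot, and variables do not carry over. Pictures are saved under pics/ and viewed, and the job is handed in when it is done.

```bash
ls; mkdir -p pics; python3 - <<'E'
from rig import arm
import cv2
for n in ("side","top","wrist"):
    im=arm.snapshot(n); cv2.imwrite(f"pics/{n}0.png",im[:,:,::-1]); c=arm.get_calibration(n); print(n,c["intrinsics"],c["cam_to_world"])
print(arm.grip_depth,arm.current_t(),arm.current_tool_rot(),arm.current_width())
E
```

```text
pics
side [[451.49469303   0.         275.50837414]
 [  0.         451.49469303 216.95751794]
 [  0.           0.           1.        ]] [[-9.28159117e-01 -1.92665893e-01  3.18434464e-01  2.04743932e-01]
 [-3.72183453e-01  4.81308095e-01 -7.93613253e-01  7.69394663e-01]
 [-3.62878952e-04 -8.55115414e-01 -5.18437554e-01  6.37445561e-01]
 [ 0.00000000e+00  0.00000000e+00  0.00000000e+00  1.00000000e+00]]
top [[437.44606877   0.         278.58809053]
 [  0.         437.44606877 213.38394836]
 [  0.           0.           1.        ]] [[-0.01939751 -0.9980768   0.05887652  0.4909033 ]
 [-0.99969856  0.02024812  0.01388514 -0.10421647]
 [-0.01505057 -0.05858943 -0.9981687   1.23169624]
 [ 0.          0.          0.          1.        ]]
wrist [[328.98606574   0.         281.88526247]
 [  0.         328.98606574 212.86434284]
 [  0.           0.           1.        ]] [[ 0.30083653 -0.9143601  -0.27100368  0.26458178]
 [-0.95367387 -0.28899452 -0.08359623 -0.57122287]
 [-0.00188152  0.28359793 -0.95894143  0.38427888]
 [ 0.          0.          0.          1.        ]]
0.0188 0.15 [[ 9.53611313e-01  3.01040573e-01 -1.90682296e-04]
 [ 3.01040621e-01 -9.53610908e-01  8.82970956e-04]
 [ 8.39733648e-05 -8.99414210e-04 -9.99999592e-01]] 0.09137633578930118
```

View pics/top0.png

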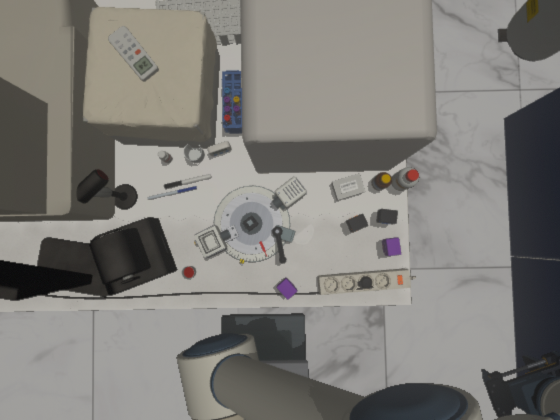

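View pics/side0.png

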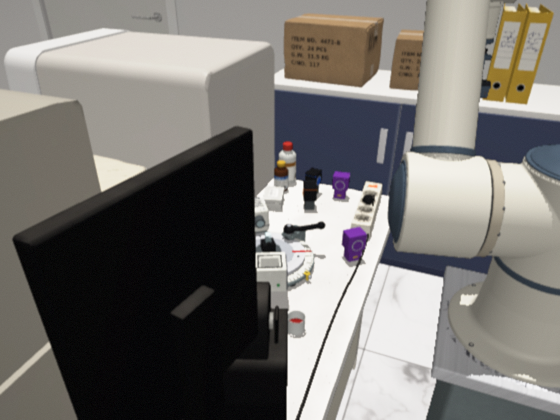

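View pics/wrist0.png

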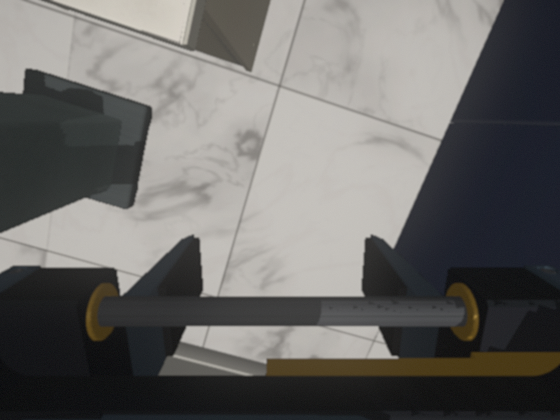

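The overhead view shows the goniometer's pivot near (251,223), head (210,240), pointer (263,247), clip (241,261) and lever (280,245). The two black blocks are near (357,223) and (387,216), and the purple look-alikes near (287,288) and (391,247). I'll enlarge these areas.

```bash
python3 - <<'E'
import cv2
t=cv2.imread("pics/top0.png"); s=cv2.imread("pics/side0.png")
cv2.imwrite("pics/c1.png",cv2.resize(t[170:280,185:325],None,fx=5.6,fy=5.4,interpolation=cv2.INTER_CUBIC)) 
cv2.imwrite("pics/c2.png",cv2.resize(t[170:270,325:425],None,fx=6,fy=6,interpolation=cv2.INTER_CUBIC))
cv2.imwrite("pics/c3.png",cv2.resize(s[140:340,240:400],None,fx=3,fy=3,interpolation=cv2.INTER_CUBIC))
E
```

```text
(no output)
```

View pics/c1.png

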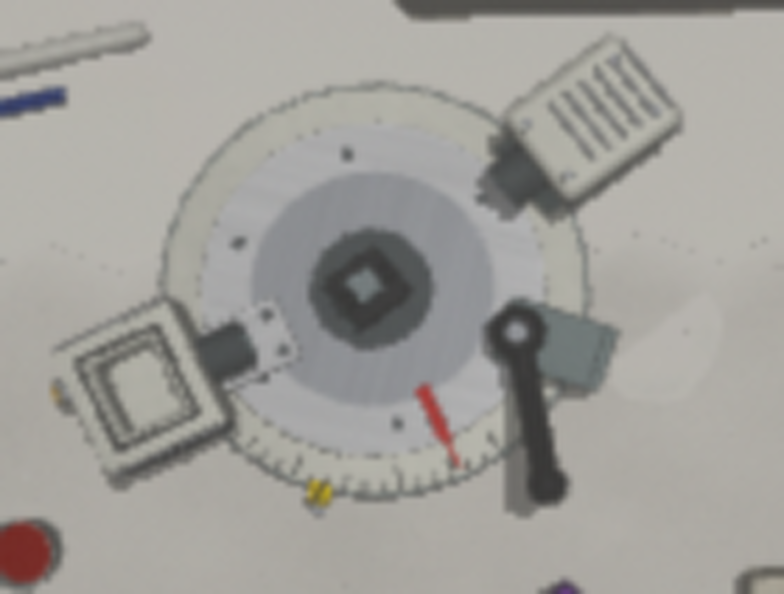

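View pics/c2.png

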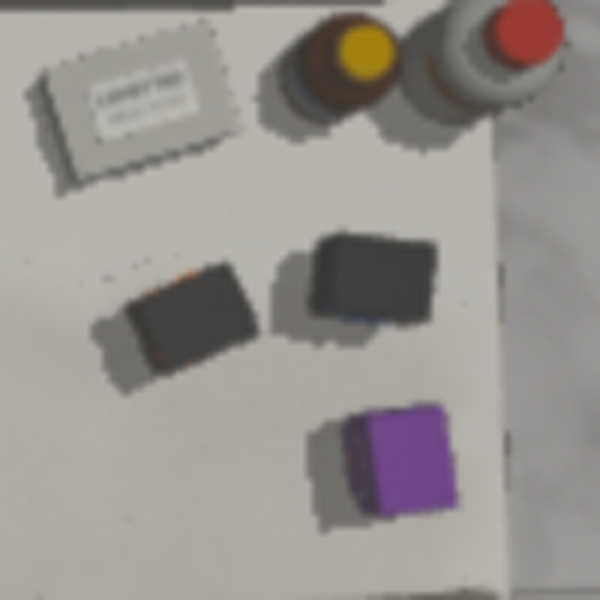

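View pics/c3.png

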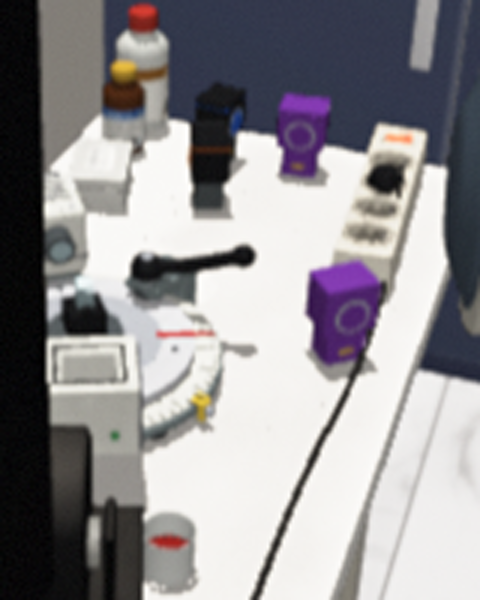

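The block at (357,223) shows orange edges, and in the side view the nearer block has the orange band. The block at (387,216) shows blue on its lower side, and the two purple ones are decoys. So the amber block is at (357,223). Next I'll work out rough positions.

```bash
cat > h.py <<'E'
import numpy as np, cv2
def ray(cal,u,v,z):
    K=cal["intrinsics"];T=cal["cam_to_world"]
    d=T[:3,:3]@np.linalg.solve(K,[u,v,1.]);o=T[:3,3]
    return o+d*(z-o[2])/d[2]
def proj(cal,p):
    K=cal["intrinsics"];T=cal["cam_to_world"]
    c=T[:3,:3].T@(np.asarray(p,float)-T[:3,3]);q=K@c;return q[:2]/q[2]
def R(yaw):  # tool pointing down, tool y (jaw) along yaw(deg)
    a=np.radians(yaw);y=np.array([np.cos(a),np.sin(a),0]);z=np.array([0,0,-1.]);x=np.cross(y,z);return np.c_[x,y,z]
def shot(arm,n,f):
    c=arm.get_calibration(n);im=arm.snapshot(n);cv2.imwrite("pics/"+f+".png",im[:,:,::-1]);np.savez("pics/"+f+".npz",intrinsics=c["intrinsics"],cam_to_world=c["cam_to_world"]);return c
E
python3 - <<'E'
from rig import arm
from h import *
c=arm.get_calibration("top")
for n,u,v,z in [("pivot",250.2,222.8,.082),("socket",210.5,241.8,.092),("hub",277.3,231.1,.068),("ball",282.7,259.8,.085),("ptr",266.6,256.3,.028),("clip",242.1,261.1,.024),("amber",357,223,.074),("lamp",290.5,192,.084),("blue",387,216,.074),("purple1",287,288,.074)]:
    print(n,ray(c,u,v,z).round(4))
p=[.47,-.07,.33]
for yaw in (90,-90,0,180):
    print(yaw,R(yaw)[:,0],arm.solve_ik(p,R(yaw)))
E
```

```text
pivot [ 0.5354 -0.013   0.082 ]
socket [0.4876 0.0905 0.092 ]
hub [ 0.5124 -0.0837  0.068 ]
ball [ 0.437  -0.0966  0.085 ]
ptr [ 0.4447 -0.0523  0.028 ]
clip [0.4327 0.0155 0.024 ]
amber [ 0.5296 -0.2947  0.074 ]
lamp [ 0.6144 -0.1207  0.084 ]
blue [ 0.5465 -0.3742  0.074 ]
purple1 [ 0.3626 -0.1064  0.074 ]
90 [-1.000000e+00  6.123234e-17  0.000000e+00] [-1.56764473e+01  9.96920509e+00  8.66971446e+01 -2.54444375e-14
  8.33336503e+01 -1.05676447e+02]
-90 [1.000000e+00 6.123234e-17 0.000000e+00] [-1.56764473e+01  9.96920509e+00  8.66971446e+01 -2.54444375e-14
  8.33336503e+01  7.43235527e+01]
0 [-0.  1.  0.] [-1.56764473e+01  9.96920509e+00  8.66971446e+01 -2.54444375e-14
  8.33336503e+01 -1.56764473e+01]
180 [-1.2246468e-16 -1.0000000e+00 -0.0000000e+00] [-1.56764473e+01  9.96920509e+00  8.66971446e+01 -2.54444375e-14
  8.33336503e+01  1.64323553e+02]
```

```bash
python3 - <<'E'
from rig import arm
from h import *
arm.move_to([.40,-.08,.25],R(-90))
shot(arm,"wrist","w1");print(arm.current_t())
E
```

```text
2.2167
```

View pics/w1.png

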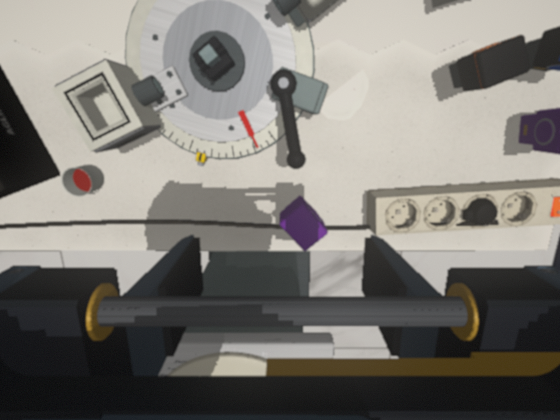

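The wrist view shows the whole goniometer: head (97,105), pointer tip (256,148), clip (201,157), hub (283,83) and ball (296,159). The amber block is at (490,65).

```bash
python3 - <<'E'
import cv2
t=cv2.imread("pics/w1.png")
cv2.imwrite("pics/w1a.png",cv2.resize(t[40:180,180:340],None,fx=5,fy=4.2857,interpolation=cv2.INTER_CUBIC))
cv2.imwrite("pics/w1b.png",cv2.resize(t[0:150,50:250],None,fx=4,fy=4,interpolation=cv2.INTER_CUBIC))
E
```

```text
(no output)
```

View pics/w1a.png

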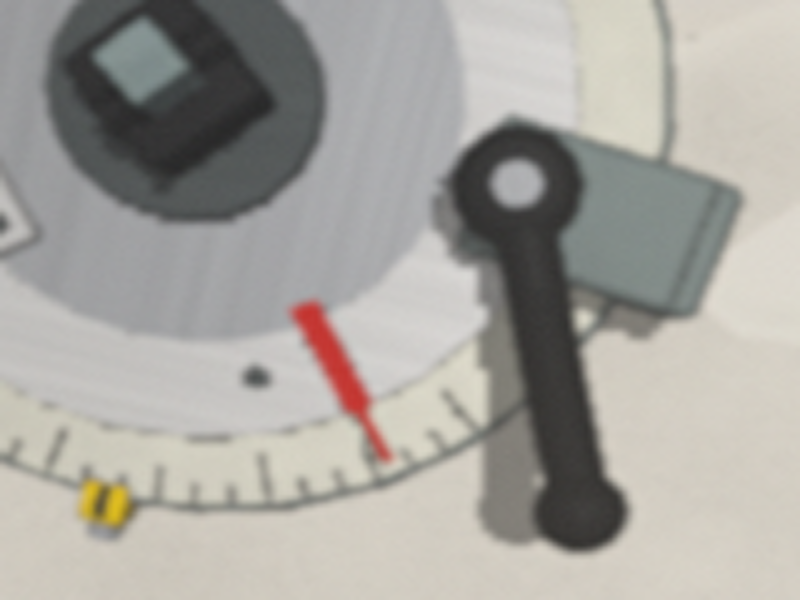

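View pics/w1b.png

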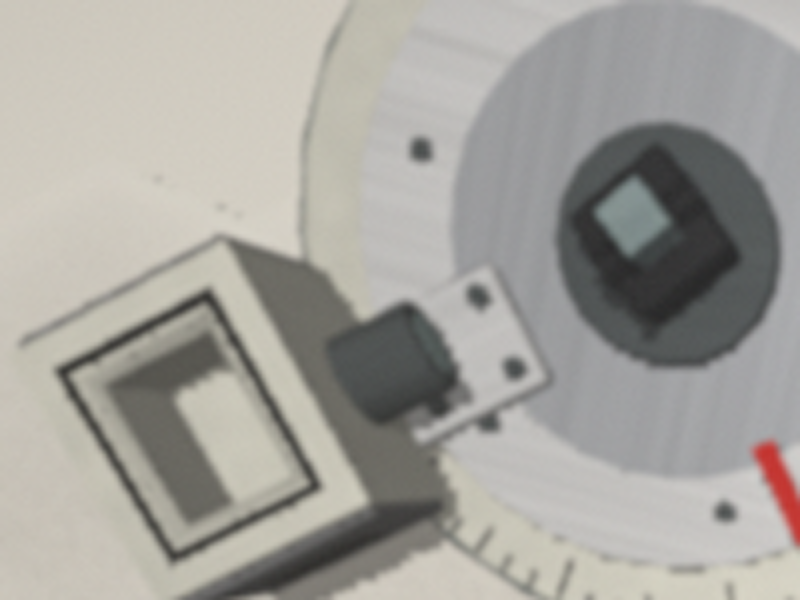

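```bash
python3 - <<'E'
from h import *
c=np.load("pics/w1.npz")
A=lambda U,V,z:ray(c,180+U/5,40+V/4.2857,z); B=lambda U,V,z:ray(c,50+U/4,V/4,z)
for n,p in [("hub",A(518,183,.068)),("ball",A(582,510,.078)),("tip",A(388,460,.026)),("ptrbase",A(308,308,.032)),("clip",A(103,505,.024)),("clipinner",A(108,488,.024))]: print(n,p.round(4))
s=[B(62,370,.092),B(210,293,.092),B(318,487,.092),B(172,562,.092)]
print(np.round(s,4),np.mean(s,0).round(4))
# base outer edge z=.02 pts from w1b left + w1a right bottom
pts=[A(668,150,.02),A(272,508,.02),A(150,508,.02),A(405,478,.02),B(303,230,.02),B(320,110,.02),B(350,5,.02),A(475,432,.02)]
P=np.array(pts)[:,:2]
M=np.c_[2*P,np.ones(len(P))];x=np.linalg.lstsq(M,(P**2).sum(1),rcond=None)[0]
r=np.sqrt(x[2]+x[0]**2+x[1]**2);print("pivot",x[:2],r,np.linalg.norm(P-x[:2],axis=1).round(4))
E
```

```text
hub [ 0.5119 -0.0816  0.068 ]
ball [ 0.4371 -0.0949  0.078 ]
tip [ 0.4443 -0.0511  0.026 ]
ptrbase [ 0.4843 -0.0343  0.032 ]
clip [0.4318 0.0177 0.024 ]
clipinner [0.4365 0.0161 0.024 ]
[[0.5013 0.1237 0.092 ]
 [0.518  0.0863 0.092 ]
 [0.4747 0.067  0.092 ]
 [0.457  0.1051 0.092 ]] [0.4878 0.0955 0.092 ]
pivot [ 0.53461195 -0.01068077] 0.10486925634946745 [0.1055 0.1048 0.1057 0.1054 0.1052 0.1034 0.1057 0.1031]
```

```bash
cat >> h.py <<'E'
HUB=np.array([.512,-.082]); PIV=np.array([.535,-.0115])
def lev(a,r=.067,z=.060):
    t=np.radians(a); return np.r_[HUB+r*np.array([np.cos(t),np.sin(t)]),z],R(a-270)
E
python3 - <<'E'
from rig import arm
from h import *
p,o=lev(190.1,z=.15)
arm.move_to(p,o); arm.grip(.03)
arm.move_l(lev(190.1)[0],feed=.15)
print(arm.current_force().round(1)); arm.grip(.021)
print(arm.current_force().round(1),arm.current_width(),arm.current_t())
for a in np.arange(197,276,7.):
    p,o=lev(a); arm.move_l(p,o,feed=.1); f=arm.current_force()
    t=np.array([-np.sin(np.radians(a)),np.cos(np.radians(a))])
    print(a,f.round(1),round(f[:2]@t,1),arm.current_t())
    if np.linalg.norm(f)>22: break
shot(arm,"wrist","w2");shot(arm,"top","t2")
E
```

```text
[-0.3 -0.2 -0.5]
[ 0.8 -0.5 -1.5] 0.02090834366168353 4.875
197.0 [ 0.2 -0.3 -0.5] 0.3 5.1417
204.0 [ 0.7  0.8 -0.9] -0.5 5.4167
211.0 [ 0.3 -0.3 -0.3] 0.4 5.6917
218.0 [-1.1 -0.   0.1] -0.7 5.9667
225.0 [-0.9 -0.2  0.5] -0.5 6.2417
232.0 [-0.1 -0.1  0.3] -0.0 6.5167
239.0 [-0.1  0.2  0.3] -0.2 6.7917
246.0 [ 0.4  0.8 -0.3] 0.1 7.0667
253.0 [ 0.2  0.3 -0.4] 0.1 7.3417
260.0 [-0.3  0.1  0.2] -0.3 7.6167
267.0 [ 0.3 -0.2 -0. ] 0.3 7.8917
274.0 [-40.4  -5.9  27.9] -40.7 8.1667
```

View pics/w2.png

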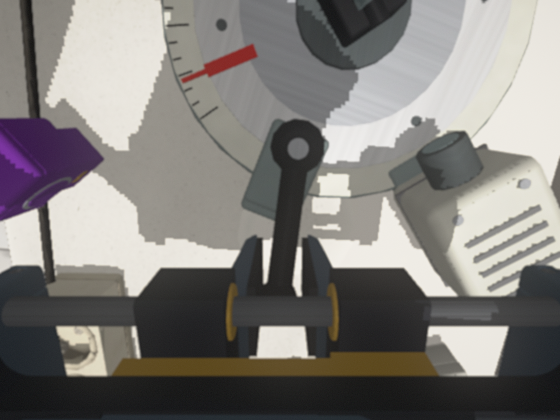

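```bash
python3 - <<'E'
import cv2
t=cv2.imread("pics/t2.png")
cv2.imwrite("pics/t2a.png",cv2.resize(t[170:280,185:325],None,fx=5.6,fy=5.4,interpolation=cv2.INTER_CUBIC)) 
E
```

```text
(no output)
```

View pics/t2a.png

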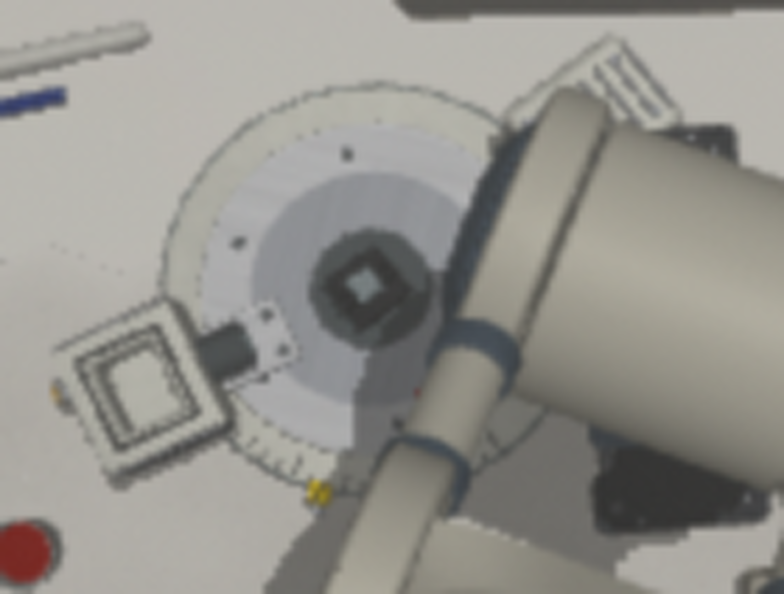

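```bash
python3 - <<'E'
from rig import arm
from h import *
p,o=lev(267); arm.move_l(p,o,feed=.1); print(arm.current_force().round(1))
arm.grip(.03); arm.move_l(lev(267,z=.16)[0],feed=.25); arm.grip(.091)
print(arm.current_t())
import cv2
t=cv2.imread("pics/t2.png");cv2.imwrite("pics/t2b.png",cv2.resize(t[200:320,20:200],None,fx=4.4,fy=4.4,interpolation=cv2.INTER_CUBIC))
t=cv2.imread("pics/w1.png");cv2.imwrite("pics/w1c.png",cv2.resize(t[40:220,0:120],None,fx=3.3,fy=3.3,interpolation=cv2.INTER_CUBIC))
w=np.load("pics/w1.npz");T=np.load("pics/t2.npz")
for z in (0,.05,.1,.15,.2):print(z,ray(w,58,175,z).round(3),ray(T,175,270,z).round(3))
E
```

```text
[-4.2  0.9 -0.3]
10.4833
0 [0.407 0.209 0.   ] [0.41  0.207 0.   ]
0.05 [0.416 0.175 0.05 ] [0.413 0.194 0.05 ]
0.1 [0.424 0.14  0.1  ] [0.417 0.182 0.1  ]
0.15 [0.433 0.106 0.15 ] [0.42  0.169 0.15 ]
0.2 [0.442 0.072 0.2  ] [0.423 0.156 0.2  ]
```

View pics/t2b.png

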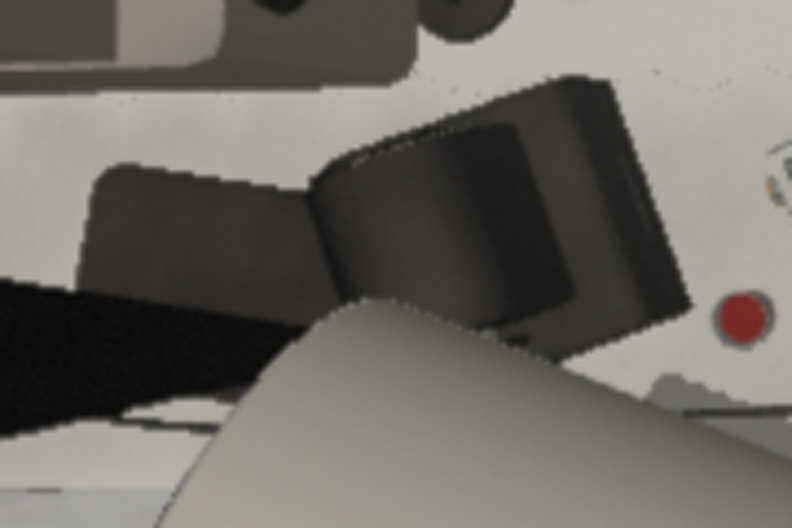

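View pics/w1c.png

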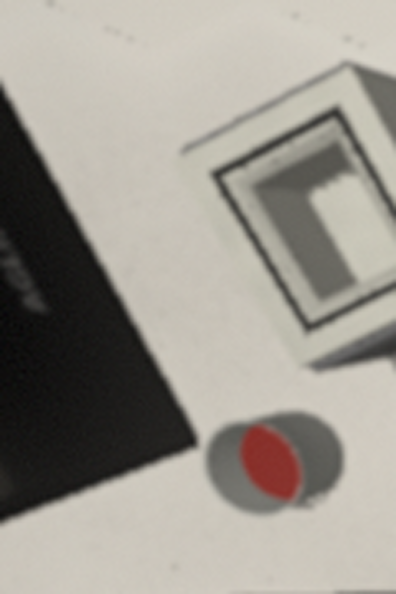

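```bash
cat >> h.py <<'E'
def head(f,r=.114,z=.052):
    t=np.radians(f); return np.r_[PIV+r*np.array([np.cos(t),np.sin(t)]),z],R(f-90)
E
python3 - <<'E'
from rig import arm
from h import *
p,o=head(113.7,z=.17); arm.move_to(p,o)
arm.move_l(head(113.7)[0],feed=.15); print(arm.current_force().round(1),arm.current_t())
arm.grip(.077); print(arm.current_width(),arm.current_force().round(1))
for f in list(np.linspace(113.7,74.3,7)[1:]):
    p,o=head(f); arm.move_l(p,o,feed=.1); print(round(f,1),arm.current_force().round(1))
    if np.linalg.norm(arm.current_force())>20: break
arm.grip(.06); print(arm.current_width(),arm.current_force().round(1),arm.current_t())
shot(arm,"top","t3")
E
python3 -c "
import cv2
t=cv2.imread('pics/t3.png');cv2.imwrite('pics/t3a.png',cv2.resize(t[170:280,165:305],None,fx=5.6,fy=5.4,interpolation=cv2.INTER_CUBIC))"
```

```text
[0.4 0.3 0.5] 12.375
0.07701647507360325 [ 0.1  0.5 -0.1]
107.1 [-0.8 -0.  -0.5]
100.6 [ 0.6 -0.1  1. ]
94.0 [ 0.6 -0.8 -0.3]
87.4 [ 0.3  0.6 -0.3]
80.9 [-0.1 -0.4  1. ]
74.3 [-0.1 -0.6 -0.8]
0.06976543748276023 [-1.1 -0.8 -1.6] 14.7833
```

View pics/t3a.png

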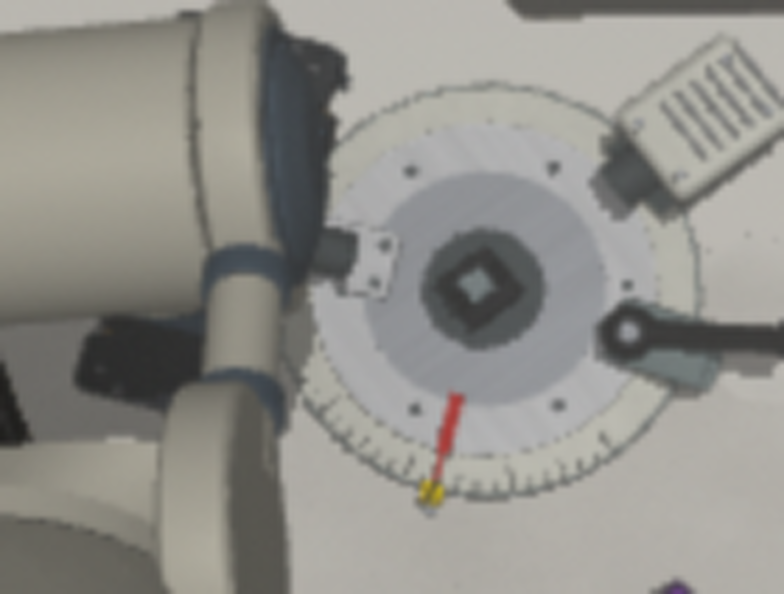

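```bash
python3 - <<'E'
from rig import arm
from h import *
arm.grip(.091); p,o=head(74.3,z=.16); arm.move_l(p,o,feed=.25)
arm.move_to([.375,0.0,.12],R(-90))
shot(arm,"wrist","w4"); print(arm.current_t())
t=cv2.imread('pics/w4.png');print(proj(np.load('pics/w4.npz'),[.435,.0166,.024]))
E
```

```text
17.025
[262.0467359  142.89330538]
```

View pics/w4.png

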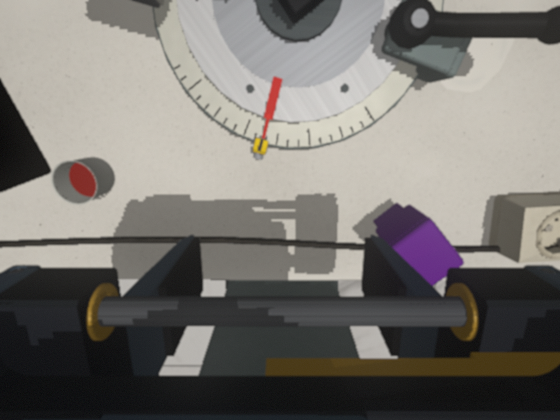

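```bash
python3 - <<'E'
import cv2
t=cv2.imread('pics/w4.png');cv2.imwrite('pics/w4a.png',cv2.resize(t[70:165,220:310],None,fx=6.3,fy=6.3,interpolation=cv2.INTER_CUBIC))
E
```

```text
(no output)
```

View pics/w4a.png

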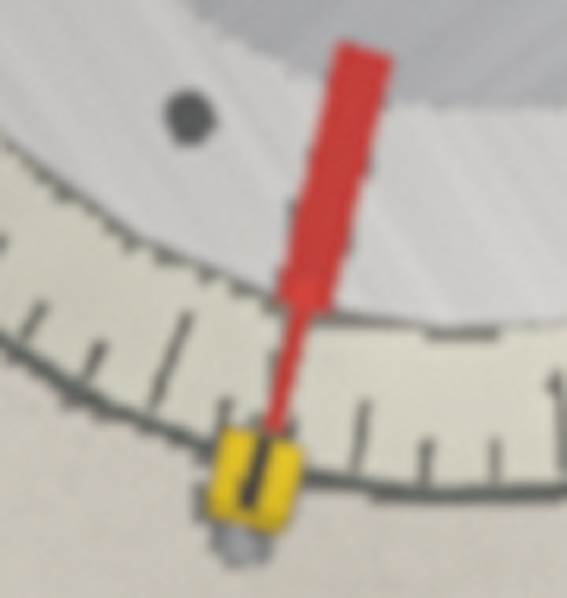

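```bash
python3 - <<'E'
from h import *
c=np.load('pics/w4.npz')
P=lambda U,V,z:ray(c,220+U/6.3,70+V/6.3,z)[:2]-PIV
ang=lambda q:(round(np.degrees(np.arctan2(q[1],q[0]))%360,2),round(np.hypot(*q),4))
for n,U,V,z in [("tip",275,427,.024),("tip",275,427,.030),("pmid",305,315,.026),("pbase",363,53,.033),("L in",264,436,.024),("L out",249,505,.024),("Lmid",256,470,.024)]: print(n,z,ang(P(U,V,z)))
E
```

```text
tip 0.024 (np.float64(164.42), np.float64(0.0997))
tip 0.03 (np.float64(164.55), np.float64(0.0992))
pmid 0.026 (np.float64(164.55), np.float64(0.0855))
pbase 0.033 (np.float64(163.74), np.float64(0.0554))
L in 0.024 (np.float64(163.83), np.float64(0.1011))
L out 0.024 (np.float64(164.05), np.float64(0.1099))
Lmid 0.024 (np.float64(163.9), np.float64(0.1055))
```

The pointer is about 0.6° short of the line: the tip is at crop (276,425) and the line starts at crop (264,435). I'll correct that before clamping.

```bash
python3 - <<'E'
from rig import arm
from h import *
p,o=head(73.7,z=.14); arm.move_to(p,o)
arm.move_l(head(73.7)[0],feed=.2)
arm.grip(.06); print(arm.current_width(),arm.current_force().round(1))
arm.grip(.091); arm.move_l(p,o,feed=.25)
arm.move_to([.375,0.0,.12],R(-90))
shot(arm,"wrist","w5"); print(arm.current_t())
t=cv2.imread('pics/w5.png');cv2.imwrite('pics/w5a.png',cv2.resize(t[70:165,220:310],None,fx=6.3,fy=6.3,interpolation=cv2.INTER_CUBIC))
E
```

```text
0.06961547049159486 [-1.9  0.8  9.9]
21.2083
```

View pics/w5a.png

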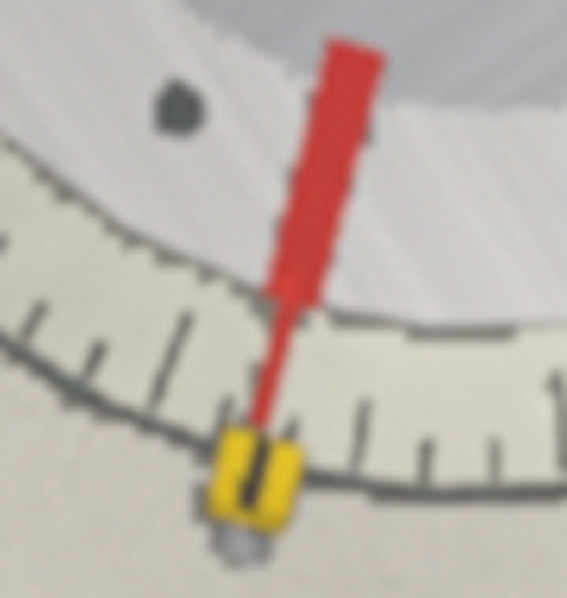

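The tip is now at crop (261,425), and the line extrapolates to (266,425) there. That is about 0.2° off, roughly the size of the parallax, so I'll clamp.

```bash
python3 - <<'E'
from rig import arm
from h import *
p,o=lev(267,z=.14); arm.move_to(p,o); arm.grip(.034)
arm.move_l(lev(267)[0],feed=.2); print(arm.current_force().round(1)); arm.grip(.021)
for a in list(np.arange(259,193,-8.))+[193,191,190,189,188,187,186,185,184,183,182]:
    p,o=lev(a); arm.move_l(p,o,feed=.1 if a>193 else .04); f=arm.current_force()
    t=np.array([-np.sin(np.radians(a)),np.cos(np.radians(a))]); ft=f[:2]@t
    if a<200: print(a,f.round(1),round(ft,1))
    if abs(ft)>18 or np.linalg.norm(f)>30: break
shot(arm,"wrist","w6");print(arm.current_t())
E
```

```text
[0.3 0.2 0. ]
195.0 [ 0.6 -0.1  0.7] 0.2
193 [ 1.5 -4.3 -0.2] 4.5
191 [ 0.8 -4.3 -0.4] 4.3
190 [ 1.2 -4.3 -0.9] 4.4
189 [ 0.4 -5.3  0.1] 5.4
188 [ 1.7 -5.1 -1.4] 5.3
187 [ 0.6 -4.7 -1.4] 4.8
186 [ 0.3 -5.7 -0.6] 5.7
185 [-0.1 -5.6 -0.3] 5.6
184 [ -1.4 -15.4  -2.5] 15.2
183 [ -2.6 -26.6  -4.1] 26.4
29.9333
```

View pics/w6.png

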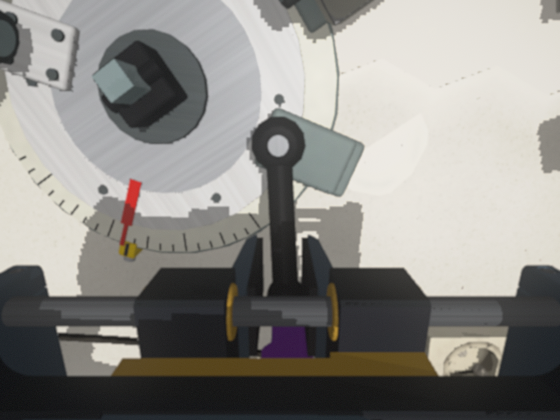

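```bash
python3 - <<'E'
from rig import arm
from h import *
p,o=lev(186.5); arm.move_l(p,o,feed=.1); print(arm.current_force().round(1))
arm.grip(.034); arm.move_l(lev(186.5,z=.14)[0],feed=.3)
arm.move_to([.44,.04,.25],R(-90)); shot(arm,"wrist","w7"); print(arm.current_t())
arm.move_to([.46,-.29,.2],R(-90)); shot(arm,"wrist","w8"); print(arm.current_t())
arm.grip(.091)
t=cv2.imread('pics/w7.png');cv2.imwrite('pics/w7a.png',cv2.resize(t[:210,150:350],None,fx=2.8,fy=2.8,interpolation=cv2.INTER_CUBIC))
E
```

```text
[ 0.4 -0.7  0.8]
31.7833
33.1
```

View pics/w7.png

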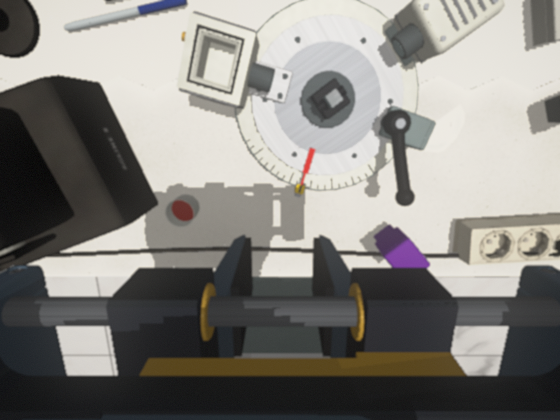

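View pics/w8.png

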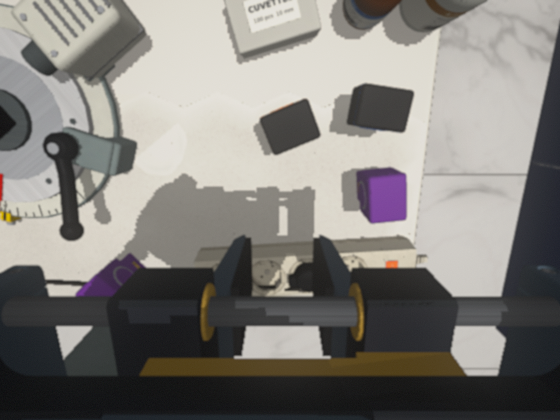

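```bash
python3 - <<'E'
import cv2
t=cv2.imread('pics/w7.png')
cv2.imwrite('pics/w7b.png',cv2.resize(t[0:120,165:285],None,fx=5,fy=5,interpolation=cv2.INTER_CUBIC))
cv2.imwrite('pics/w7c.png',cv2.resize(t[140:205,270:340],None,fx=8,fy=8,interpolation=cv2.INTER_CUBIC))
t=cv2.imread('pics/w8.png')
cv2.imwrite('pics/w8b.png',cv2.resize(t[80:170,240:420],None,fx=4.4,fy=4.4,interpolation=cv2.INTER_CUBIC))
E
```

```text
(no output)
```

View pics/w7b.png

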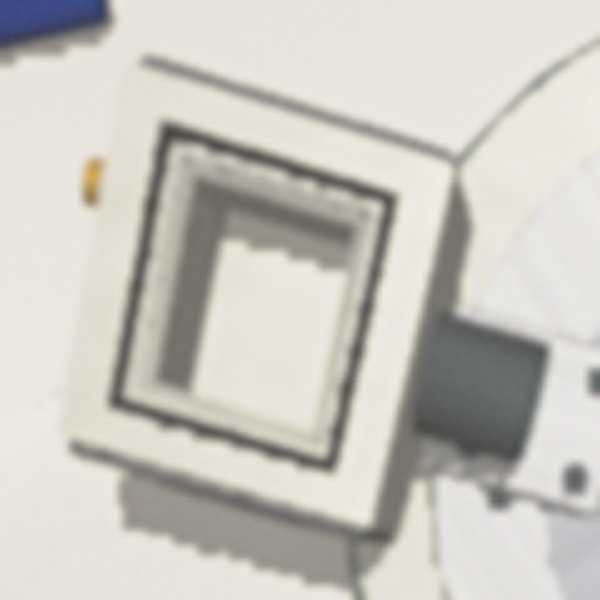

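View pics/w7c.png

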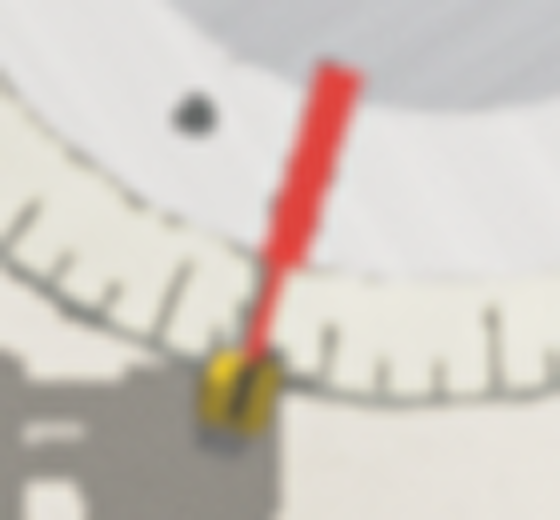

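View pics/w8b.png

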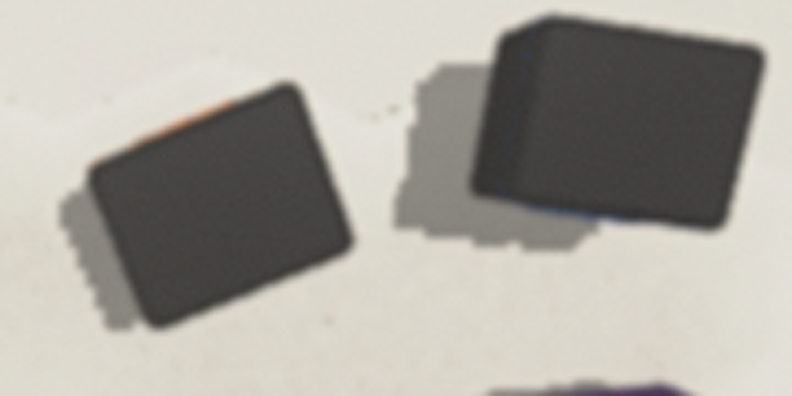

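The pointer is still on the line after clamping (tip at crop (252,355), line top at (248,365)). The left block shows the orange edge at crop (190,115) and the right one blue, which confirms the amber block. Now I'll fit the poses.

```bash
python3 - <<'E'
from h import *
def rect(P):
    P=np.array(P)[:,:2];c=P.mean(0);e=[P[(i+1)%4]-P[i] for i in range(4)]
    print(c.round(4),[(round(np.linalg.norm(x)*1e3,1),round(np.degrees(np.arctan2(x[1],x[0])),1)) for x in e])
c=np.load('pics/w7.npz');B=lambda U,V,z:ray(c,165+U/5,V/5,z)
rect([B(*q,.092) for q in [(163,125),(397,197),(330,465),(113,403)]])
rect([B(*q,.092) for q in [(145,60),(460,160),(375,530),(70,445)]])
C=lambda U,V,z:ray(c,270+U/8,140+V/8,z)
for q in [C(252,355,.026),C(240,390,.024)]:
    d=q[:2]-PIV;print(np.degrees(np.arctan2(d[1],d[0])),np.hypot(*d))
c=np.load('pics/w8.npz');B=lambda U,V,z:ray(c,240+U/4.4,80+V/4.4,z)
rect([B(*q,.074) for q in [(92,165),(295,82),(353,245),(152,328)]])
print("socket pred",head(73.7,r=.116)[0],head(74.0,r=.116)[0])
E
```

```text
[0.5677 0.1013] [(np.float64(42.7), np.float64(-105.6)), (np.float64(47.4), np.float64(162.8)), (np.float64(41.2), np.float64(74.8)), (np.float64(47.7), np.float64(-15.3))]
[0.567  0.0992] [(np.float64(57.2), np.float64(-105.9)), (np.float64(65.2), np.float64(164.5)), (np.float64(58.4), np.float64(75.1)), (np.float64(66.2), np.float64(-16.5))]
163.74573178526256 0.10005661799078105
163.79253483574783 0.10615052659315972
[ 0.5306 -0.296 ] [(np.float64(42.5), np.float64(-68.7)), (np.float64(33.2), np.float64(-158.3)), (np.float64(43.5), np.float64(112.2)), (np.float64(33.9), np.float64(20.1))]
socket pred [0.56755734 0.09983741 0.052     ] [0.56697393 0.10000636 0.052     ]
```

```bash
python3 - <<'E'
from rig import arm
from h import *
o=R(21.0)
arm.move_to([.5306,-.296,.14],o); arm.grip(.064)
arm.move_l([.5306,-.296,.042],feed=.15); print(arm.current_force().round(1))
arm.grip(.0); print("w",arm.current_width(),arm.current_force().round(1),arm.current_t())
arm.move_l([.5306,-.296,.19],feed=.25); print(arm.current_width(),arm.current_force().round(2))
shot(arm,"side","s9");shot(arm,"top","t9")
arm.move_to([.5672,.1000,.042+.112],R(73.8)); arm.sleep(.2)
print(arm.current_ee_pos().round(4),arm.current_force().round(2),arm.current_t())
shot(arm,"side","s10");shot(arm,"wrist","w10");shot(arm,"top","t10")
s=cv2.imread("pics/s10.png");cv2.imwrite("pics/s10a.png",cv2.resize(s[150:330,230:370],None,fx=3.3,fy=3.3,interpolation=cv2.INTER_CUBIC))
s=cv2.imread("pics/s9.png");cv2.imwrite("pics/s9a.png",cv2.resize(s[130:310,230:400],None,fx=3.3,fy=3.3,interpolation=cv2.INTER_CUBIC))
E
```

```text
[ 0.5  0.2 -0.2]
w 0.036175324898205664 [-0.4  0.8  6. ] 37.725
0.03605945734737051 [-0.08 -0.34 -1.36]
[0.5675 0.0992 0.1541] [ 0.26  0.11 -1.44] 40.25
```

View pics/s10a.png

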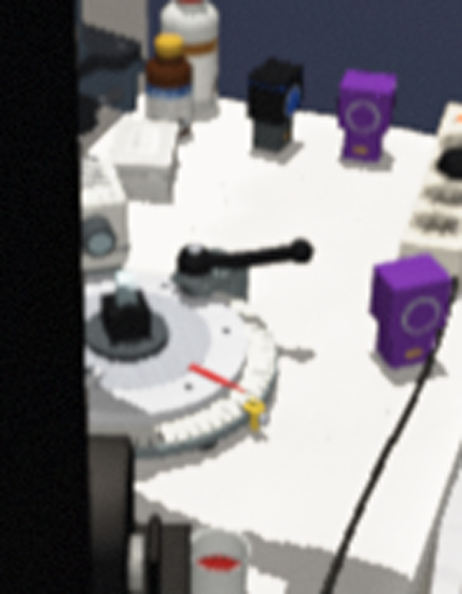

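View pics/s9a.png

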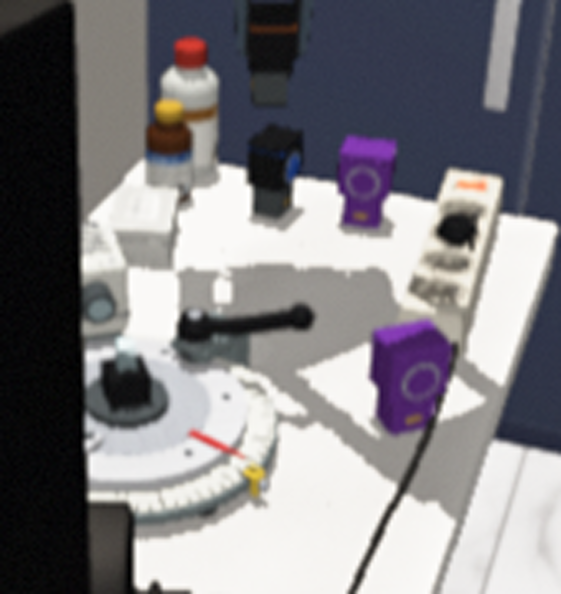

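View pics/w10.png

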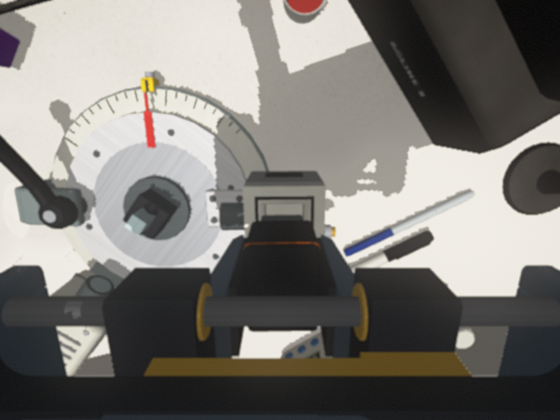

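The orange block is held upright (side crop, band at (270,30)). In the wrist view the pointer is at (148,90) on the clip, and the socket is visible behind the block at (285,210). I'll zoom in to check alignment.

```bash
python3 - <<'E'
import cv2
s=cv2.imread("pics/w10.png");cv2.imwrite("pics/w10a.png",cv2.resize(s[160:340,210:360],None,fx=5,fy=3.3,interpolation=cv2.INTER_CUBIC))
E
```

```text
(no output)
```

View pics/w10a.png

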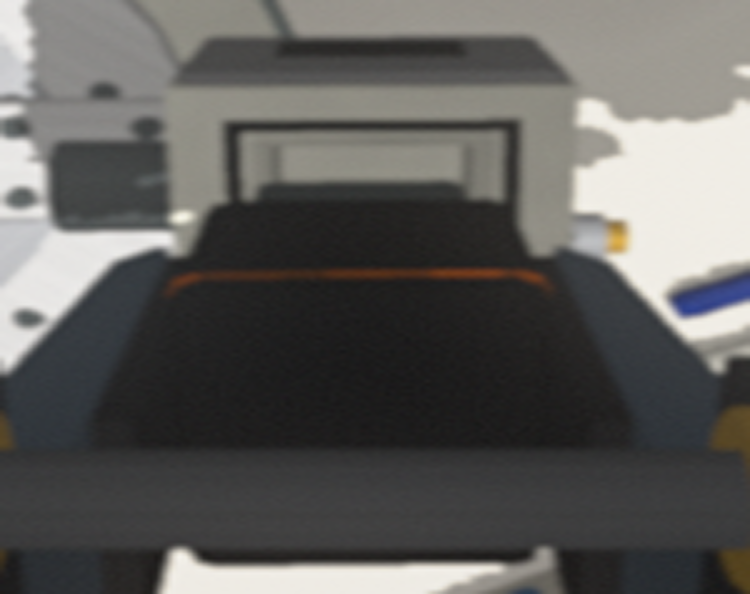

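```bash
python3 - <<'E'
from rig import arm
from h import *
c=np.load("pics/w10.npz")
t=np.radians(73.8);er=np.array([np.cos(t),np.sin(t)]);et=np.array([-er[1],er[0]])
p=arm.current_ee_pos();print("tcp r,t",er@(p[:2]-PIV),et@(p[:2]-PIV), arm.current_tool_rot()[:2,1])
for n,U,V,z in [("outL",232,125,.092),("outR",518,125,.092),("outL2",232,195,.092),("outR2",516,195,.092),("headL",168,88,.092),("headR",574,88,.092),("plugL",260,188,.112),("plugR",466,188,.112),("shL",205,207,.142),("shR",524,207,.142)]:
    q=ray(c,210+U/5,160+V/3.3,z)[:2]-PIV;print(n,(er@q).round(4),(et@q).round(4))
E
```

```text
tcp r,t 0.11569850002246625 -5.4675674511683175e-05 [0.27972992 0.96007873]
outL 0.0974 0.0233
outR 0.1391 0.0233
outL2 0.097 0.0071
outR2 0.1392 0.0071
headL 0.0884 0.0317
headR 0.1469 0.0316
plugL 0.1025 0.015
plugR 0.1304 0.0149
shL 0.0978 0.0208
shR 0.1352 0.0207
```

Relative to the socket, the plug is about 1.4 mm inward and 1.5 mm off tangentially. I'll shift by that and lower it under force checks.

```bash
python3 - <<'E'
from rig import arm
from h import *
t=np.radians(73.8);er=np.array([np.cos(t),np.sin(t)]);et=np.array([-er[1],er[0]])
xy=np.array([.5672,.1000])+.0014*er+.0015*et
z=.154
f0=arm.current_force()
arm.move_l(np.r_[xy,.145],feed=.05);
for dz in [.138,.134,.131,.128,.125,.122,.119,.116,.113,.110,.108,.107,.106,.105,.104,.103]:
    arm.move_l(np.r_[xy,dz],feed=.04); f=arm.current_force()-f0; p=arm.current_ee_pos()
    print(dz,p[2].round(4),f.round(1))
    if f[2]>15 or np.hypot(f[0],f[1])>9: break
print(arm.current_t()); shot(arm,"wrist","w11")
E
```

```text
0.138 0.1377 [ 0.6 -0.  -0.2]
0.134 0.1341 [ 1.2 -1.8  5.2]
0.131 0.1312 [ 6.7 -1.7 -0.7]
0.128 0.128 [ 7.8 -1.8 -2.5]
0.125 0.1248 [ 8.  -1.  -2.9]
0.122 0.1218 [ 9.1 -1.2 -3. ]
42.3083
```

View pics/w11.png

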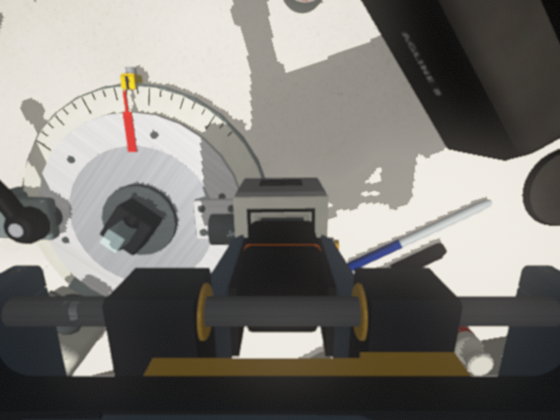

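The plug has entered the socket (no sign of jamming). The side force of about 8 N tangentially means I over-shifted, so I'll ease back 1 mm.

```bash
python3 - <<'E'
from rig import arm
from h import *
t=np.radians(73.8);er=np.array([np.cos(t),np.sin(t)]);et=np.array([-er[1],er[0]])
xy=np.array([.5672,.1000])+.0014*er+.0015*et
f0=np.array([.2,.1,-1.4])
for k in (.0005,.0005,.0005):
    xy=xy-k*et; arm.move_l(np.r_[xy,.122],feed=.03); f=arm.current_force()-f0; print(f.round(1), (f[:2]@et).round(1))
    if f[:2]@et>-2.5: break
for dz in [.119,.116,.113,.110,.108,.107,.106,.105,.104,.103,.102,.101,.100]:
    arm.move_l(np.r_[xy,dz],feed=.04); f=arm.current_force()-f0; p=arm.current_ee_pos()
    ft=f[:2]@et; fr=f[:2]@er
    print(dz,p[2].round(4),f.round(1),ft.round(1),fr.round(1))
    if abs(ft)>4: xy=xy+np.sign(ft)*.0004*et
    if f[2]>18 or np.hypot(f[0],f[1])>12: break
print(arm.current_t()); shot(arm,"wrist","w12")
E
```

```text
[ 6.7  0.5 -2.2] -6.3
[ 5.4  0.1 -3.1] -5.2
[ 3.7  0.8 -0.3] -3.4
0.119 0.1187 [ 4.  -0.3 -2.2] -3.9 0.8
0.116 0.1158 [ 4.8 -0.7 -2.5] -4.8 0.6
0.113 0.1127 [ 1.7 -0.5 -0.6] -1.8 -0.0
0.11 0.1097 [ 1.2 -0.7 -0.8] -1.3 -0.4
0.108 0.1079 [ 0.7 -1.3 -0.6] -1.0 -1.0
0.107 0.1069 [ 0.3 -0.6 -0.8] -0.5 -0.5
0.106 0.1059 [ 1.1 -0.7 -0. ] -1.2 -0.4
0.105 0.1049 [-0.2 -0.2 -0. ] 0.1 -0.2
0.104 0.1042 [-0.9  0.3  4. ] 1.0 0.0
0.103 0.1038 [-3.6 -2.5 16.4] 2.7 -3.4
0.102 0.1033 [-6.2 -2.5 25.3] 5.2 -4.2
45.8583
```

View pics/w12.png

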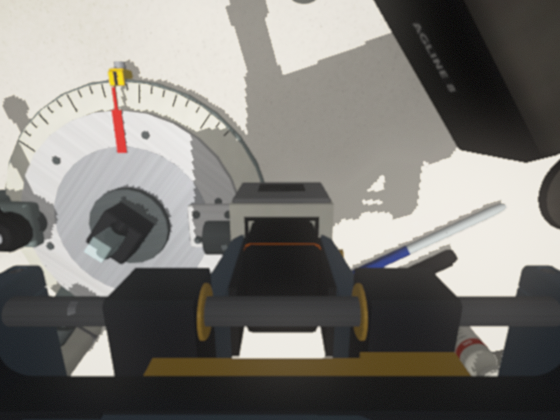

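It stops hard at TCP z = 0.104, exactly the predicted home height. I'll relax, release, retreat and check.

```bash
python3 - <<'E'
from rig import arm
from h import *
p=arm.current_ee_pos()
arm.move_l([p[0],p[1],.1043],feed=.03); print(arm.current_force().round(1))
arm.grip(.07); arm.move_l([p[0],p[1],.20],feed=.2); print(arm.current_force().round(1))
arm.move_to([.40,.02,.20],R(-90)); shot(arm,"wrist","w13"); shot(arm,"side","s13");shot(arm,"top","t13"); print(arm.current_t())
t=cv2.imread('pics/w13.png')
u,v=proj(np.load('pics/w13.npz'),[.435,.0166,.024]).astype(int);print(u,v)
cv2.imwrite('pics/w13a.png',cv2.resize(t[v-60:v+20,u-40:u+50],None,fx=7,fy=7,interpolation=cv2.INTER_CUBIC))
t=cv2.imread('pics/t13.png');cv2.imwrite("pics/t13a.png",cv2.resize(t[150:310,140:430],None,fx=2.7,fy=2.7,interpolation=cv2.INTER_CUBIC))
E
```

```text
[ 0.6 -0.5 -0.6]
[-0.6  0.1 -0.4]
50.0
285 160
```

View pics/w13.png

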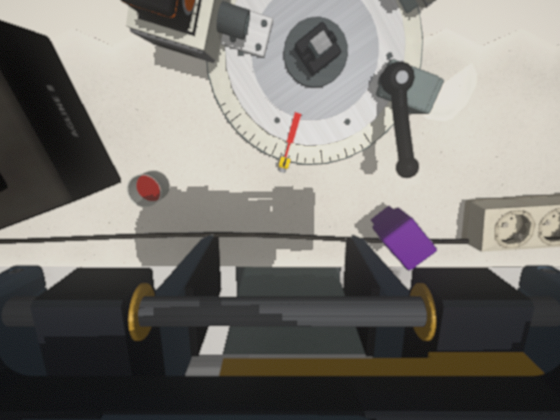

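View pics/w13a.png

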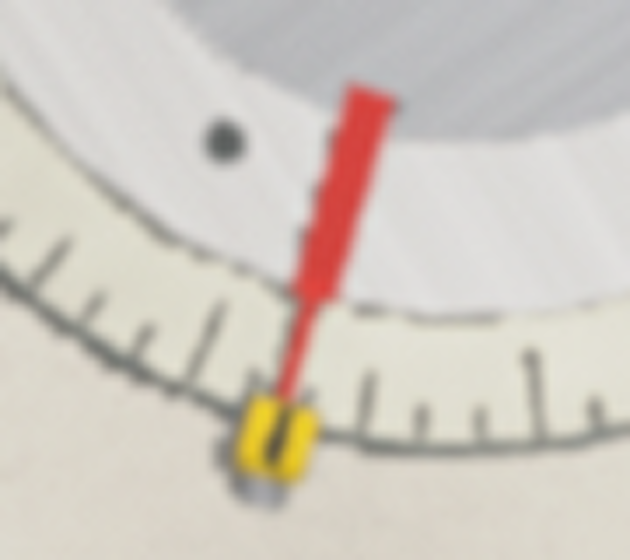

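View pics/t13a.png

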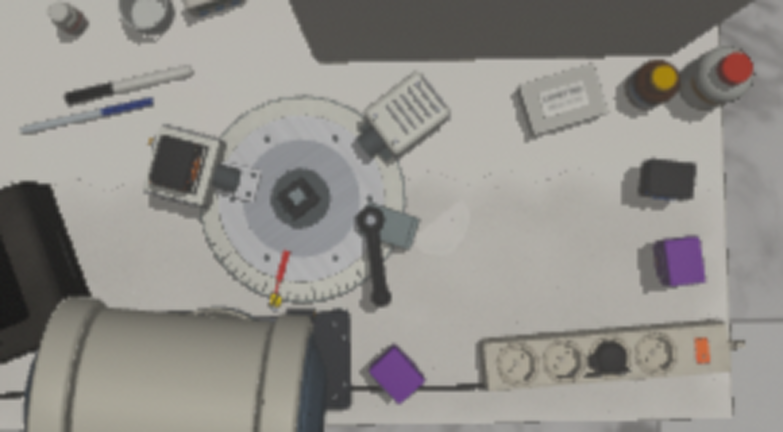

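The pointer tip (crop (287,395)) runs straight into the clip's line (288,405). The block is on the head, the lever is at the tight end, and the bystanders have not moved. One last crop of the block's seating.

```bash
python3 - <<'E'
import cv2
t=cv2.imread('pics/w13.png');cv2.imwrite('pics/w13b.png',cv2.resize(t[0:70,115:235],None,fx=6,fy=6,interpolation=cv2.INTER_CUBIC))
E
```

```text
(no output)
```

View pics/w13b.png

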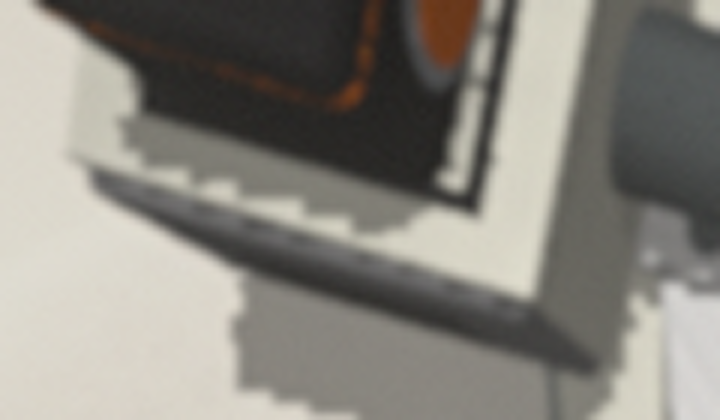

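The shoulder sits flush on the head's top, with no plug visible beneath it. Handing in.

```bash
python3 - <<'E'
from rig import arm
arm.sign_off(); print(arm.current_t())
E
```

```text
the job is handed in; nothing more can be done
the job is handed in; nothing more can be done
```

The job is done and handed in at about 50 s of the 72 s allowed. The detector head is clamped with the pointer on the mark, and the orange filter block is fully home in the socket.

1. **Loosen and swing:** I turned the clamp lever to its loose stop and swung the head about 40° clockwise. The first setting was about 0.6° short of the line, so I re-set it before clamping.
2. **Clamp:** I tightened the lever to its tight stop, where the push force rose to about 26 N. The pointer stayed on the line, about 0.05° off as measured in the wrist picture.
3. **Plug in the filter:** The orange block went in until it met a hard stop at tool height 0.104 m, exactly the predicted home height, and then I let go. I had shifted about 1.5 mm too far sideways on entry, which gave up to about 9 N of side force. I eased that out before going deeper, and it stayed below the 17 N that would move the clamped head.

**Last checks:** after letting go, the pictures show the pointer running straight into the clip's line and the block's shoulder flush on the head. The lever is at the tight end. The blue block, the purple look-alikes and the other things in view were not touched. None of the last checks failed or disagreed. Judged by eye, the pointer is within about 0.3° of the mark, given the camera's resolution.

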